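# Stack a well plate and its lid on the plate shaker

## Task

Load the shaker: set the orange well plate on the blue plate that is clipped to the shaker, then put the white lid on the orange plate. The cut corners must match so that each skirt drops over the plate below and sits flat on it. Set each one down rather than dropping it, and leave the green square-cornered plate where it is.

Things in the scene. Friction and masses are not known exactly. Their poses are not given: they have to be found in the camera images.
- blue_ledge (a point): Centre of the blue plate's ledge, 88 mm above the bench; z up. Plate clipped to a fixed white shaker (190 x 160, platform 64 high). 96 (x) x 60 (y) mm, the two +x corners cut off by 20 mm, the -x ones square. On the ledge stands a tapered block with dark wells, 8 high, 83 x 47 at foot, 73 x 37 at top, cut alike; the next plate's skirt goes over it with 3.5 mm play and rests on the ledge.
- orange_center (a point): Centre, half-way up, of the loose orange well plate, 32 mm high: skirt 24, then ledge and tapered block 8, all shaped as on the blue plate (96 x 60, the two +x corners cut). Hollow below, skirt wall 3 mm; grip it by the skirt across the 60 mm. 50 to 100 g. z up; lies on the bench with +x (cut end) away from the robot within 30 degrees. Seated, this point is 16 mm above the blue ledge.
- lid_center (a point): Centre, half-way up, of the loose white opaque lid, 20 mm high, flat top with a grey panel; outline 96 x 60 mm, the two +x corners cut by 20 mm. Hollow below, skirt wall 3 mm; grip it by the skirt across the 60 mm. 35 to 70 g. z up; lies open side down on the bench, +x (cut end) away from the robot within 30 degrees. Seated, its underside is 8 mm and this point 18 mm above the orange centre.
- green_center (a point): Centre, half-way up, of the loose green well plate, 96 (x) x 60 (y) x 32 mm, like the orange one but with four square corners. A bystander, to be left alone.

How it is judged:
By the outcome, as a careful person would: the job done as asked, in the order asked, and still so for the second after the job is handed in, with the robot touching nothing.
It also fails if it takes over 61 s, if anything falls off the work surface, if the arm or the gripper's body presses on something with over 40 N, if the wrist force passes 120 N, or if a joint passes its speed limit or range.

## Robot

A 6-joint arm with a two-finger parallel gripper is mounted at the origin on the work surface. World frame = base frame: x ahead of the robot, y to its left, z up, the work surface at z = 0. Lengths are in m, angles in degrees, forces in N, time in s.
With the tool pointing down it reaches from about 0.35 to 0.875 m from the base axis. Payload 4.2 kg.
Tool frame: the origin (TCP) lies midway between the tips of the shut fingers; the grasp point (between the pads) lies 19 mm behind it (bot.hold_point_z is the distance from the TCP to the grasp point, in m); z points along the fingers, y is the line along which they close (so a half turn about z gives the same grasp; the last joint's range is limited). The gripper opens to 85 mm and grips with 20 to 120 N. Pads are 22 mm wide; open, the fingers measure 114 mm over their backs; the gripper's body (76 mm by 85 mm) begins 54 mm behind the grasp point. The pads swing forward as they close: fully open they stand 13 mm farther back than shut.
Start: joints at [-50.902, 22.042, 0.453, 0, -68.411, -14.817], TCP at [0.257, -0.57, 0.231] pointing down, gripper open.
Joint ranges: [-179.83, 179.83], [-69.29, 118.12], [-61.27, 80.66], [-181.25, 117.63], [-171.15, -9.14], [-177.46, 177.46]. Speed limits (degrees/s): [159.86, 159.86, 180, 180, 180, 180].

## Interface

Orientations are given as a 3x3 rotation matrix whose columns are the frame's x, y, z axes.
In Python, from workcell import bot gives the robot as it stands. Calls block until the motion is done:
- bot.move_to(position, orientation): joint-space move of the TCP to a pose.
- bot.move_straight(position, feed=0.15, rotation=None, stop_force=None): straight line of the TCP; rotation=None keeps the orientation; feed is the mean speed in m/s. With stop_force (N) it stops when the force on the tool has changed by that much, and returns True; else False.
- bot.goto_joints(angles): joint-space move.
- bot.release() and bot.close(): open the fingers fully, or close them until they stop; the grip force is fixed at half the most.
- bot.dwell(seconds).
- bot.inverse_kinematics(position, orientation): joint angles nearest the present ones, or None.
- bot.grab_frame(name): name is "side" or "top" or "wrist"; returns a dict with "image" (400x640x3 uint8, red, green, blue), "depth" (400x640 float32, m along the optical axis (not along the pixel's ray), 0 where there is no reading), "K" (3x3 intrinsics, pixels), "origin" and "attitude" of the camera in the world. Camera axes: x right, y down, z forward; pixel columns grow to the right and rows downward; lengths in m; the calibration is good to about 2 mm. The wrist camera is an equidistant fisheye: a pixel r from the principal point sees the ray r / f radians off the axis. A picture is of the moment at which its call begins.
A pose or a line that the arm cannot do raises bot.IKError and nothing moves.
- bot.sign_off(): hands the job in; it is judged then, once.
Trained networks look in the newest picture that a camera, given by its name, has taken for a name from the list of things; names that differ only in an ending like _2 or _b are one class to them, and where a whole thing is asked for, a point or a joint stands for the part that bears it (a point fixed in the world has none). Each returns a list of dicts, best first, with "p" (0 to 1); they miss things now and then, are a little off and sometimes report something else, mostly with a low value. They report only what shows in the picture. A call takes as long as a camera call.
- bot.look_for(camera, query): "bbox" ([left, top, right, bottom] as shares, 0 to 1, of the picture: columns of its width, rows of its height, round what is visible of it).
- bot.masks_of(camera, query): "pixels" (400x640 bool, what is visible of it) and "bbox" ([left, top, right, bottom] as shares, 0 to 1, of the picture: columns of its width, rows of its height, round what is visible of it).
- bot.tip_of(camera, query): "centre" ([row, column] as shares, 0 to 1, of the picture: columns of its width, rows of its height: a listed point, or the origin of a listed thing).
Readings, each from a call of its own:
- bot.get_time_s(): time.
- bot.get_joint_pos(): joint angles.
- bot.get_dq(): joint speeds.
- bot.get_effort(): joint torques, N m.
- bot.get_ee_pos(): TCP position.
- bot.get_orientation(): TCP orientation.
- bot.get_wrist_force(): force on the tool from outside, world axes, zero at the start.
- bot.get_torque(): the same for the moment, N m.
- bot.get_width(): finger opening in m.
- bot.get_finger_force(): force on a finger pad.
Only numpy, scipy, OpenCV 4.12 (cv2) and the standard library are available. Lean on these libraries where they do the work, as an engineer would, in place of code of your own. Each camera call takes 0.05 s, during which the arm holds its last target. There are 200 camera calls.

## Working session

There is one attempt and no reset: what is moved stays moved. The work goes in short steps, each a Python script; the robot and the scene stay as the last script left them, time stands still between calls to the robot, and variables do not carry over. Pictures are saved under pics/ and viewed, at most 10 in all, crops included, and the job is handed in when it is done.

```bash
mkdir -p pics; cat > h.py <<'E'
import numpy as np, cv2
from workcell import bot
def cloud(f):
    K=f["K"];d=f["depth"];v,u=np.mgrid[:400,:640]
    c=np.stack([(u-K[0][2])/K[0][0]*d,(v-K[1][2])/K[1][1]*d,d],-1)
    return c@np.array(f["attitude"]).T+np.array(f["origin"])
def save(f,n): cv2.imwrite("pics/"+n,f["image"][:,:,::-1])
E
python3 - <<'E'
from h import *
for cam in("top","side"):
    f=bot.grab_frame(cam);save(f,cam+"1.png");P=cloud(f)
    print(cam,np.round(f["origin"],3),np.round(f["attitude"],2).tolist())
    for q in("blue_ledge","orange_center","lid_center","green_center"):
        t=bot.tip_of(cam,q)[:2];
        for x in t:
            r,c=int(x["centre"][0]*400),int(x["centre"][1]*640);print(q,"tip",round(x["p"],2),r,c,P[min(r,399),min(c,639)].round(3))
        for m in bot.masks_of(cam,q)[:2]:
            k=m["pixels"]&(f["depth"]>0);p=P[k]
            if len(p)<20: print(q,"small",m["p"]);continue
            zt=np.percentile(p[:,2],95);s=p[abs(p[:,2]-zt)<.005]
            print(q,"mask",round(m["p"],2),len(p),"ztop",zt.round(4),p.mean(0).round(3),cv2.minAreaRect((s[:,:2]*1000).astype(np.float32)))
print(bot.get_time_s())
E
```

```text
top [0.441 0.041 1.015] [[0.01, -1.0, 0.09], [-1.0, -0.01, 0.02], [-0.02, -0.09, -1.0]]
blue_ledge tip 0.82 187 453 [ 0.548 -0.242  0.099]
blue_ledge mask 0.85 5818 ztop 0.0952 [ 0.544 -0.24   0.062] ((547.0723876953125, -246.77630615234375), (54.07266616821289, 86.55643463134766), 76.72740173339844)
orange_center tip 0.75 162 230 [0.613 0.277 0.032]
orange_center mask 0.56 934 ztop 0.0338 [0.611 0.279 0.027] ((616.8726806640625, 282.3589782714844), (77.24600219726562, 41.44661331176758), 8.870285034179688)
lid_center tip 0.96 232 221 [0.442 0.297 0.017]
lid_center mask 0.9 967 ztop 0.0225 [0.428 0.299 0.019] ((431.41070556640625, 299.23272705078125), (60.60044479370117, 95.8222427368164), 68.9924545288086)
green_center tip 0.57 202 304 [0.517 0.095 0.031]
green_center mask 0.63 995 ztop 0.034 [0.512 0.09  0.027] ((511.5294494628906, 91.2239990234375), (78.04671478271484, 41.93996810913086), 15.868037223815918)
side [0.306 0.796 0.628] [[-0.96, -0.18, 0.23], [-0.29, 0.53, -0.8], [0.02, -0.83, -0.56]]
blue_ledge tip 0.98 148 338 [ 0.558 -0.248  0.097]
blue_ledge mask 0.96 2810 ztop 0.0953 [ 0.539 -0.207  0.053] ((549.3427124023438, -242.0946807861328), (51.64494323730469, 91.71967315673828), 79.43732452392578)
orange_center tip 0.81 289 238 [0.617 0.286 0.033]
orange_center mask 0.87 1451 ztop 0.0336 [0.608 0.292 0.024] ((616.9442138671875, 284.84698486328125), (79.31394958496094, 42.56121826171875), 11.204596519470215)
lid_center tip 0.97 325 325 [0.433 0.309 0.021]
lid_center mask 0.86 1589 ztop 0.022 [0.427 0.307 0.018] ((431.78851318359375, 300.0674133300781), (61.11052703857422, 96.76324462890625), 68.3213119506836)
green_center tip 0.97 242 318 [0.511 0.097 0.031]
green_center mask 0.76 1061 ztop 0.0337 [0.509 0.105 0.023] ((512.0859985351562, 92.24272918701172), (77.96449279785156, 42.970008850097656), 17.047210693359375)
0.9
```

View pics/top1.png

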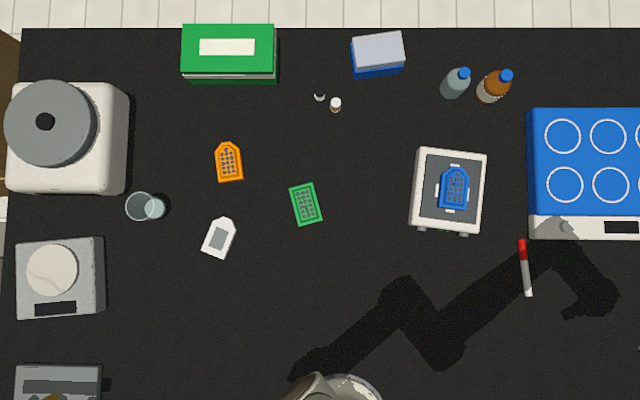

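View pics/side1.png

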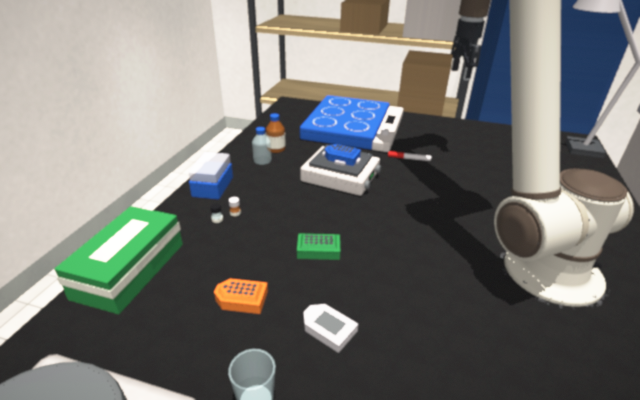

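The network detections agree with the pictures: orange (row 162, col 229), lid (237, 218), blue (187, 453), with the cut ends up, i.e. +x. Next I refine each from close by with the wrist camera.

```bash
cat >> h.py <<'E'
from scipy.optimize import minimize
def R(yaw):
    c,s=np.cos(yaw),np.sin(yaw)
    return np.array([[c,s,0],[s,-c,0],[0,0,-1.]])
def wcloud(f):
    K=f["K"];d=f["depth"];v,u=np.mgrid[:400,:640]
    x=(u-K[0][2])/K[0][0];y=(v-K[1][2])/K[1][1];r=np.hypot(x,y)+1e-9
    t=np.tan(np.minimum(r,1.4))/r
    return np.stack([x*t*d,y*t*d,d],-1)@np.array(f["attitude"]).T+np.array(f["origin"])
HEX=np.array([[-48,-30],[28,-30],[48,-10],[48,10],[28,30],[-48,30]],float)
def fit(P,x0,y0,yaw0,zlo):
    """best pose of the 96x60 outline (mm raster IoU) over points above zlo"""
    p=P[P[:,2]>zlo];S=2;W=400
    q=((p[:,:2]-[x0,y0])*1000*S+W/2).round().astype(int)
    q=q[((q>=0)&(q<W)).all(1)]
    im=np.zeros((W,W),np.uint8);im[q[:,1],q[:,0]]=1
    im=cv2.morphologyEx(im,cv2.MORPH_CLOSE,np.ones((9,9),np.uint8))
    def cost(v):
        c,s=np.cos(v[2]/50),np.sin(v[2]/50)
        h=(HEX@np.array([[c,s],[-s,c]])+v[:2])*S+W/2
        t=np.zeros_like(im);cv2.fillPoly(t,[(h*16).round().astype(np.int32)],1,shift=4)
        return 1-(t&im).sum()/(t|im).sum()
    best=min((minimize(cost,[dx,dy,(yaw0+a)*50],method="Nelder-Mead",options=dict(initial_simplex=np.array([[dx,dy,(yaw0+a)*50]]*4)+np.array([[0]*3,[4,0,0],[0,4,0],[0,0,4]]))) for dx in(-4,4) for dy in(-4,4) for a in(-.06,.06)),key=lambda r:r.fun)
    return x0+best.x[0]/1000,y0+best.x[1]/1000,best.x[2]/50,1-best.fun
def wlook(q,x0,y0,yaw0,zlo,name=None):
    f=bot.grab_frame("wrist")
    if name: save(f,name)
    m=bot.masks_of("wrist",q)
    P=wcloud(f)
    for a in m[:2]:
        p=P[a["pixels"]&(f["depth"]>0)]
        if len(p)<200: continue
        z,n=np.histogram(p[:,2],bins=np.arange(0,.13,.004))
        r=fit(p,x0,y0,yaw0,zlo)
        print(q,round(a["p"],2),len(p),"xy",np.round(r[:2],4),"yaw",np.degrees(r[2]).round(2),"IoU",round(r[3],3),"z",np.percentile(p[:,2],[50,90,98]).round(4),flush=True)
        return r
    print(q,"none")
E
python3 - <<'E'
from h import *
import math
for q,x,y,a,h,zlo in(("blue_ledge",.545,-.244,-12,.29,.080),("orange_center",.612,.281,9,.23,.012),("lid_center",.434,.299,-21.5,.22,.010)):
    a=math.radians(a)
    j=bot.inverse_kinematics([x-.03,y,h],R(a));print(q,None if j is None else np.round(j,1))
    bot.move_to([x-.03,y,h],R(a))
    f=bot.grab_frame("wrist");print(np.round(f["origin"],3),np.round(f["attitude"],2).tolist())
    wlook(q,x,y,a,zlo,"w_"+q+".png")
print(bot.get_time_s())
E
```

```text
blue_ledge [ -9.1  14.6  -1.9   0.  -73.5  87.1]
[ 0.587 -0.259  0.433] [[-0.21, -0.94, -0.29], [-0.98, 0.2, 0.06], [0.0, 0.29, -0.96]]
blue_ledge 0.71 18347 xy [ 0.5484 -0.2479] yaw -7.67 IoU 0.973 z [0.0642 0.0957 0.0972]
orange_center [ 40.1  24.2   3.6   0.  -69.4  58.9]
[0.655 0.293 0.373] [[0.16, -0.94, -0.29], [-0.99, -0.15, -0.05], [0.0, 0.29, -0.96]]
orange_center 0.76 4197 xy [0.6173 0.2847] yaw 8.75 IoU 0.964 z [0.031  0.0331 0.0339]
lid_center [ 55.   10.6 -17.4   0.  -62.   13.5]
[0.473 0.273 0.364] [[-0.37, -0.89, -0.27], [-0.93, 0.35, 0.11], [-0.0, 0.29, -0.96]]
lid_center 0.81 4183 xy [0.4317 0.3007] yaw -19.9 IoU 0.966 z [0.0205 0.0215 0.0221]
5.625
```

View pics/w_blue_ledge.png

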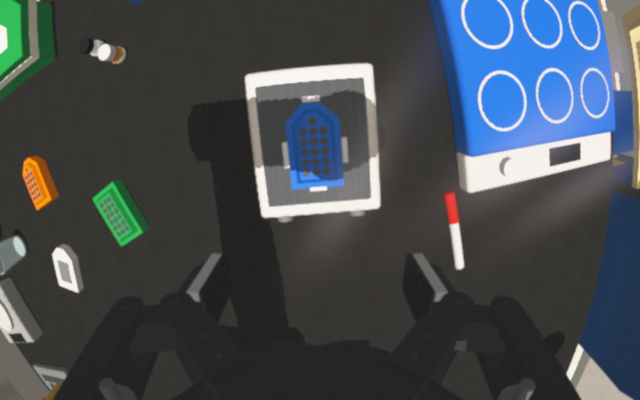

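View pics/w_lid_center.png

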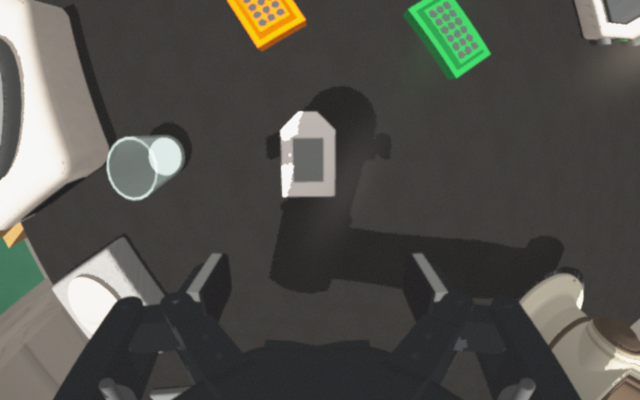

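```bash
cat > pick.py <<'E'
from h import *
import math
def pick(x,y,yaw,z=.003):
    bot.move_to([x,y,.11],R(yaw))
    bot.move_straight([x,y,.05],feed=.15)
    hit=bot.move_straight([x,y,z],feed=.06,stop_force=8)
    p=bot.get_ee_pos();bot.close();print("hit",hit,np.round(p,4),"w",bot.get_width(),"ff",bot.get_finger_force(),flush=True)
    bot.move_straight([x,y,.2],feed=.15)
    print("w",bot.get_width(),"ff",bot.get_finger_force(),"F",np.round(bot.get_wrist_force(),2),bot.get_time_s())
    return p[2]
E
python3 - <<'E'
from pick import *
z=pick(.6173,.2847,math.radians(8.75))
f=bot.grab_frame("wrist");save(f,"held.png")
bot.move_to([.5484,-.2479,.2],R(math.radians(-7.67)))
f=bot.grab_frame("wrist");save(f,"held2.png")
print(z,bot.get_time_s())
E
```

```text
hit False [0.6176 0.2849 0.0033] w 0.058637985484084644 ff 66.47061198949814
w 0.058355832340628626 ff 66.091348528862 F [-0.34  0.07 -1.32] 9.8833
0.003286249347159393 11.925
```

View pics/held2.png

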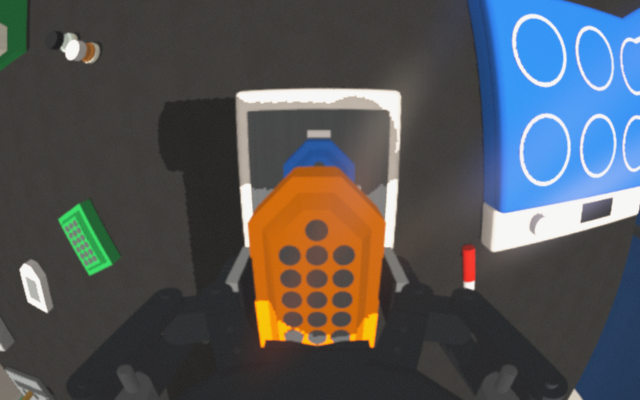

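The orange plate is held straight (nose at row 168, cols 290-343), with the blue nose (row 140) centred ahead of it. A quick numeric check of both noses, then I lower it.

```bash
python3 - <<'E'
from pick import *
yaw=math.radians(-7.67);t=np.array([.5484,-.2479,.2])
f=bot.grab_frame("wrist");P=(wcloud(f)-np.array(bot.get_ee_pos()))@np.array(bot.get_orientation())
for q,lo,hi in(("orange_center",-.05,.02),("blue_ledge",.105,.12)):
    for m in bot.masks_of("wrist",q)[:1]:
        p=P[m["pixels"]&(f["depth"]>0)];p=p[(p[:,2]>lo)&(p[:,2]<hi)&(abs(p[:,1])<.04)]
        n=p[p[:,0]>np.percentile(p[:,0],99)-.004]
        s=p[p[:,0]<.028]
        print(q,len(p),"xmax",np.percentile(p[:,0],[98,99.5]).round(4),"nose y",n[:,1].min().round(4),n[:,1].max().round(4),"side y",(s[:,1].min().round(4),s[:,1].max().round(4)) if len(s) else "", "z",np.percentile(p[:,2],[5,50,95]).round(4))
E
```

```text
orange_center 20134 xmax [0.0465 0.0469] nose y -0.0157 0.0126 side y (np.float64(-0.0315), np.float64(0.0292)) z [-0.0294 -0.0276 -0.0193]
blue_ledge 1222 xmax [0.0474 0.0477] nose y -0.0124 0.0148 side y (np.float64(-0.0294), np.float64(0.0309)) z [0.1063 0.1113 0.1129]
```

```bash
python3 - <<'E'
from pick import *
yaw=math.radians(-7.67);Rm=R(yaw)
t=np.array([.5484,-.2479,0])+Rm@[.0008,.0020,0]
print(t.round(4))
zs=.0033+.088
bot.move_straight(t+[0,0,zs+.014],feed=.12)
F0=np.array(bot.get_wrist_force())
hit=bot.move_straight(t+[0,0,zs-.003],feed=.02,stop_force=5)
print(hit,"z above seat",bot.get_ee_pos()[2]-zs,"dF",(np.array(bot.get_wrist_force())-F0).round(2),np.round(bot.get_torque(),2),bot.get_width(),bot.get_time_s())
f=bot.grab_frame("side");save(f,"seat.png");cv2.imwrite("pics/seatc.png",cv2.resize(f["image"][90:210,270:430,::-1],None,fx=4,fy=4))
E
```

```text
[ 0.5489 -0.25    0.    ]
True z above seat 0.0006459978805305883 dF [-0.78 -0.33  4.68] [ 0.09 -0.    0.02] 0.05861242250258888 13.675
```

View pics/seatc.png

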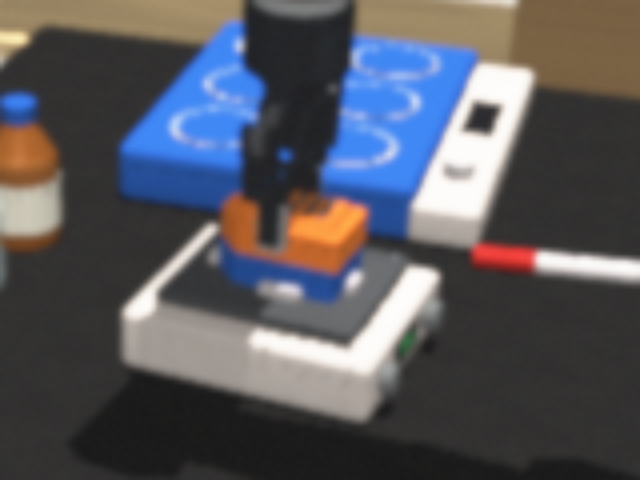

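Orange sits flush on blue in the crop, and contact came at seat height. I release, check it from above, then pick the lid.

```bash
python3 - <<'E'
from pick import *
bot.release();p=np.array(bot.get_ee_pos())
bot.move_straight(p+[0,0,.08],feed=.12)
yaw=math.radians(-7.67)
bot.move_to([.515,-.244,.32],R(yaw))
r=wlook("orange_center",.5489,-.25,yaw,.100)
x,y,a=.4317,.3007,math.radians(-19.9)
bot.move_to([.402,.2995,.22],R(a))
l=wlook("lid_center",x,y,a,.010)
z=pick(l[0],l[1],l[2])
bot.move_to([.5489,-.25,.23],R(yaw))
f=bot.grab_frame("wrist");save(f,"lidheld.png");P=(wcloud(f)-np.array(bot.get_ee_pos()))@np.array(bot.get_orientation())
for q,lo,hi in(("lid_center",-.05,.02),("orange_center",.08,.118)):
    for m in bot.masks_of("wrist",q)[:1]:
        p=P[m["pixels"]&(f["depth"]>0)];p=p[(p[:,2]>lo)&(p[:,2]<hi)&(abs(p[:,1])<.04)]
        n=p[p[:,0]>np.percentile(p[:,0],99)-.004];s=p[p[:,0]<.028]
        print(q,round(m["p"],2),len(p),"xmax",np.percentile(p[:,0],[98,99.5]).round(4),"nose y",n[:,1].min().round(4),n[:,1].max().round(4),"side y",(s[:,1].min().round(4),s[:,1].max().round(4)) if len(s) else "", "z",np.percentile(p[:,2],[5,50,95]).round(4))
print(bot.get_time_s())
E
```

```text
orange_center 0.91 4084 xy [ 0.5472 -0.2485] yaw -6.38 IoU 0.955 z [0.1191 0.1211 0.1219]
lid_center 0.62 4288 xy [0.4314 0.3009] yaw -20.44 IoU 0.962 z [0.0204 0.0214 0.0221]
hit False [0.4317 0.3012 0.0032] w 0.05870108057357862 ff 64.81304973363876
w 0.05833681493842963 ff 64.18112307786942 F [-0.69  0.09 -0.6 ] 21.675
lid_center 0.55 20337 xmax [0.0478 0.0483] nose y -0.0152 0.013 side y (np.float64(-0.0333), np.float64(0.0312)) z [-0.0175 -0.0165 -0.0152]
orange_center 0.91 859 xmax [0.0455 0.0455] nose y -0.0142 0.0128 side y (np.float64(-0.03), np.float64(0.0286)) z [0.1095 0.1169 0.1179]
23.8583
```

View pics/lidheld.png

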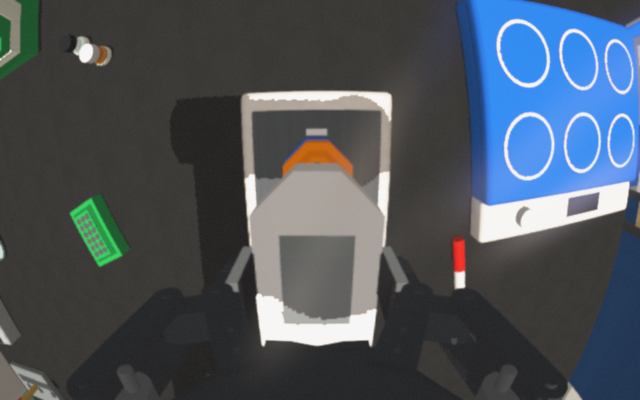

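```bash
python3 - <<'E'
from pick import *
f=bot.grab_frame("wrist");P=(wcloud(f)-np.array(bot.get_ee_pos()))@np.array(bot.get_orientation())
print(np.round(bot.get_ee_pos(),4))
m=bot.masks_of("wrist","orange_center")[0]
p=P[m["pixels"]&(f["depth"]>0)];p=p[abs(p[:,1])<.04]
for hi in(.118,.121,.124,.13,.14):
    q=p[p[:,2]<hi];n=q[q[:,0]>np.percentile(q[:,0],99)-.004]
    print(hi,len(q),np.percentile(q[:,0],[98,99.5]).round(4),n[:,1].min().round(4),n[:,1].max().round(4))
q=p[(p[:,2]<.124)]
for x in np.arange(.03,.048,.003):
    s=q[abs(q[:,0]-x)<.001];print(x.round(3),s[:,1].min().round(4) if len(s) else "",s[:,1].max().round(4) if len(s) else "")
E
```

```text
[ 0.5492 -0.2493  0.23  ]
0.118 790 [0.0456 0.0456] -0.0143 0.0117
0.121 1020 [0.0456 0.046 ] -0.0143 0.0126
0.124 1041 [0.0459 0.0461] -0.0143 0.0126
0.13 1053 [0.0459 0.0461] -0.0143 0.013
0.14 1075 [0.046  0.0461] -0.0143 0.013
0.03 -0.0269 0.0264
0.033 -0.0239 0.0219
0.036 -0.0214 0.0203
0.039 -0.0179 0.0169
0.042 -0.0152 0.0135
0.045 -0.0119 0.0108
0.048
```

```bash
python3 - <<'E'
from pick import *
yaw=math.radians(-7.2);Rm=R(yaw)
t=np.array([.5492,-.2493,0])+Rm@[-.0017,.0003,0]
zs=.0032+.112
bot.move_straight([t[0],t[1],zs+.014],feed=.12,rotation=Rm)
F0=np.array(bot.get_wrist_force())
hit=bot.move_straight(t+[0,0,zs-.003],feed=.02,stop_force=4)
dz=bot.get_ee_pos()[2]-zs
print(hit,"z above seat",dz,"dF",(np.array(bot.get_wrist_force())-F0).round(2),np.round(bot.get_torque(),2),bot.get_time_s())
if hit and dz<.002:
    bot.release();p=np.array(bot.get_ee_pos())
    bot.move_straight(p+[0,0,.09],feed=.12)
    bot.move_to([.515,-.244,.33],R(yaw))
    r=wlook("lid_center",.548,-.249,yaw,.122)
    P=wcloud(f:=bot.grab_frame("wrist"))
    d=(P[...,:2]-np.array(r[:2]));k=(abs(d)<.022).all(-1)&(f["depth"]>0);q=P[k]
    A=np.c_[q[:,:2]-r[:2],np.ones(len(q))];print("top plane slopes,z",np.linalg.lstsq(A,q[:,2],rcond=None)[0].round(4))
f=bot.grab_frame("side");cv2.imwrite("pics/final.png",cv2.resize(f["image"][90:210,270:430,::-1],None,fx=4,fy=4))
print(bot.get_time_s())
E
```

```text
True z above seat 0.0006815861623297448 dF [-0.34 -0.22  4.89] [0.17 0.06 0.02] 25.6
lid_center 0.81 4188 xy [ 0.5471 -0.2479] yaw -8.24 IoU 0.952 z [0.1325 0.1334 0.134 ]
top plane slopes,z [-8.5451  0.3162  0.2474]
27.675
```

View pics/final.png

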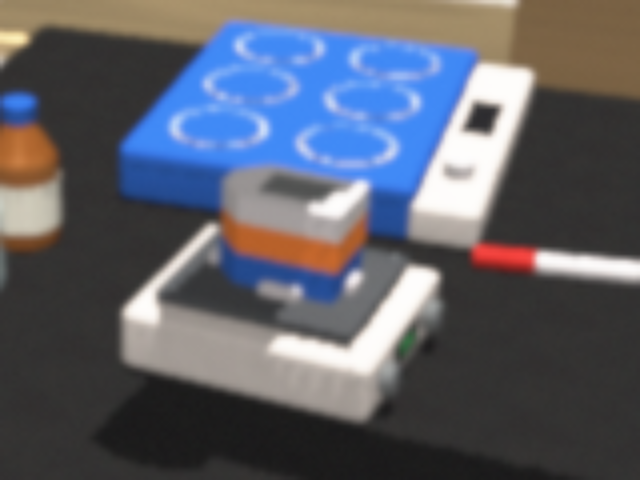

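The crop shows a flush stack of blue, orange and lid. The lid top is 112 mm above its bench reading, exactly as a seated lid should be.

```bash
python3 -c "
from workcell import bot
print(bot.sign_off())"
```

```text
the job is handed in; nothing more can be done
None
```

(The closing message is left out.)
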